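Set up two radiator tanks for brazing

ROBOT

A 6-joint arm with a two-finger parallel gripper is mounted at the origin on the work surface. World frame = base frame: x ahead of the robot, y to its left, z up, the work surface at z = 0. Lengths are in m, angles in rad, forces in N, time in s.
With the tool pointing down it reaches from about 0.225 to 0.875 m from the base axis. Payload 3.4 kg.
Tool frame: the origin (TCP) lies on the centre line of the jaws, within the pads' length; the fingertips stand 17 mm ahead of it and the grasp point (between the pads) lies 2 mm behind it; z points along the fingers, y is the line along which they close (so a half turn about z gives the same grasp; the last joint's range is limited). The gripper opens to 85 mm and grips with 20 to 120 N. Pads are 22 mm wide; open, the fingers measure 114 mm over their backs; the gripper's body (76 mm by 85 mm) begins 54 mm behind the grasp point. The pads swing forward as they close: fully open they stand 13 mm farther back than shut.
Start: joints at [-1.41, 0.276, 1.505, -0, 1.361, -0.121], TCP at [0.16, -0.552, 0.248] pointing down, gripper open.
Joint ranges: [-2.89, 2.89], [-0.75, 2.08], [0.22, 2.7], [-1.18, 4.32], [0.11, 2.71], [-2.7, 2.7]. Speed limits (rad/s): [2.57, 2.57, 3.14, 3.14, 3.14, 3.14].

INTERFACE

Orientations are given as a unit quaternion [w, x, y, z].
In Python, from rig import manip gives the robot as it stands.
- The arm moves only by the tool move_arm, never from a script. Its argument "steps" is one flat list of numbers, 7 for each row, row after row: the turn, a rotation vector about the world's x, y, z normalised to -1 to 1, where 1 is 360 degrees, then the shift along the world's x, y, z normalised to -1 to 1, where 1 is 1 m, then the opening, from -1 (shut) to 1 (fully open). A call has exactly 10 rows; each row is the pose to reach, as a shift and turn from the pose commanded when the call began, turning the shorter way round; what a row does not reach only later rows make up. A row lasts 1/10 s, in which the tool goes at most 50 mm and 8.59 degrees, less where a joint would pass 70% of its speed; a pose out of reach is approached as far as the arm can. A call with a number of a shift or a turn outside -1 to 1 is refused whole. A call with a gripper value outside its range is refused whole. The fingers move at their own pace and stop on an object; "squeeze" is the grip in N (left out, the last holds). Time passes only in rows, so rows that repeat a pose let the fingers close, or fill a call up. It gives the time, the measured TCP pose, the force, the opening and the grip force at its end, in the units of the state.
- manip.get_state(): the state, without advancing time (a new reading comes with each control period).
- manip.get_image(name): name is "side" or "top"; returns a dict with "pixels" (400x640x3 uint8, blue, green, red), "fx", "fy", "cx", "cy" (pixels), "R" (3x3) and "t" (3): a world point X has camera coordinates R X + t. Camera axes: x right, y down, z forward; pixel columns grow to the right and rows downward; lengths in m; the calibration is good to about 2 mm. A picture is of the moment at which its call begins. There is no depth.
- manip.sign_off(): hands the job in; it is judged then, once.
The state is a dict: "clock": time; "qpos": joint angles; "qd": joint speeds; "effort": joint torques, N m; "position": TCP position; "ee_rot": TCP orientation; "contact_force": force on the tool from outside, world axes, zero at the start; "moment": the same for the moment, N m; "width": finger opening in m; "gripper_force": force on a finger pad.
Only numpy, scipy, OpenCV 4.12 (cv2) and the standard library are available. Lean on these libraries where they do the work, as an engineer would, in place of code of your own. Each camera call takes 0.05 s, during which the arm holds its last target. There are 200 camera calls.

TASK

Set up the two brass tanks for brazing: centre the filler neck over the wide opening and the hose spout over the narrow opening, each flat on its flange, and stand the firebrick on its long edge midway between the two tanks, parallel to them, touching neither, so that it screens one opening from the other. To hold the fittings down, finish with the wide weight centred on top of the filler neck and the slim weight centred on top of the spout, all upright. Leave the flux pot and the wire brush where they are.

Things in the scene. Friction and masses are not known exactly. Their poses are not given: they have to be found in the camera images.
- filler_opening (a point): Centre of the wide round opening (38 mm) in the flat top of the filler tank: a brass tank fixed on the bench, 180 mm long (x), 70 wide (y), 45 high; z up. The point is level with the top, 15 mm from mid-length towards +x. Toe clamps at its ends reach 125 mm from mid-length, 20 mm high. The two tanks stand side by side, 190 mm or more between centre lines, in either order.
- spout_opening (a point): Centre of the narrow round opening (26 mm) in the flat top of the spout tank: a second brass tank fixed on the bench beside the first, same size and clamps (180 mm along x, 70 along y, 45 high; z up). The point is level with the top, 45 mm above the bench, 15 mm from mid-length towards the tank's -x end.
- neck_mid (a point): Filler neck, loose, brass, upright, 58 mm high; point on its axis, 29 mm up. Flange 60 mm across, 4 thick; then a 42 mm tube; from 32 mm up to the top an open cup, 52 mm outside, 41 inside: grip across the cup, 17 mm above the point. A thin stub sticks out of the cup along +x to 48 mm from the axis, so close the fingers along its y.
- spout_mid (a point): Hose spout, loose, brass, upright, 64 mm high; point on its axis, 32 mm up. Flange 52 mm across, 4 thick; above it an open tube 32 mm across with a 35 mm bead near the top (59 to 62 mm up). Grip round the tube, about 14 mm above the point.
- wide_weight_mid (a point): Wide hold-down weight, loose, turned steel, about 0.5 kg, upright, 60 mm high; point on its axis, 30 mm up. Base 54 mm across and 25 high, 14 mm stem, round knob 24 mm across from 45 to 60 mm up: grip the knob, 21 mm above the point.
- slim_weight_mid (a point): Slim hold-down weight, loose, turned steel, about 0.26 kg, upright, 60 mm high; point on its axis, 30 mm up. Base 36 mm across (it would drop into the neck's cup) and 25 high, 14 mm stem, round knob 20 mm across from 45 to 60 mm up: grip the knob, 21 mm above the point.
- brick_mid (a point): Cream firebrick, loose, about 0.5 kg, standing on its long edge: 220 mm long (x), 30 thick (y), 100 high (z); the point is its centre, 50 mm up. Grip across its thickness near the top, about 30 mm above the point.
- flux_pot_mid (a point): Flux pot to be left alone: a closed jar 66 mm in diameter, 62 mm high, loose on the bench; the point is its centre.
- brush_mid (a point): Wire brush to be left alone: lying bristles up, 240 mm long (x), 24 mm wide, 32 mm high in all, loose on the bench beyond the tanks; the point is its centre.
Things that resemble listed ones, but are neither listed nor needed, are in the scene too. What is shaped like the part that bears slim_weight_mid but blue or purple is not meant.

How it is judged:
By the outcome, as a careful person would: the job done as asked, in the order asked, and still so for the second after the job is handed in, with the robot touching nothing.
It also fails if it takes over 134 s, if anything falls off the work surface, if the arm or the gripper's body presses on something with over 40 N, if the wrist force passes 120 N, or if a joint passes its speed limit or range.

## Working session

There is one attempt and no reset: what is moved stays moved. The work goes in short steps, Python scripts to look and compute and a tool call to move; the robot and the scene stay as the last step left them, time stands still between calls to the robot, and variables do not carry over. Pictures are saved under pics/ and viewed, at most 14 in all, crops included, and the job is handed in when it is done.

Besides the shell and the picture viewer there is one more tool, called as name(argument=value, ...) on one line, values as JSON. move_arm: Moves the arm, as the interface text tells. Scaled input: -1 to 1 covers 1 m each way for a shift and 360 degrees each way for a turn. Its arguments: {"type":"object","properties":{"steps":{"type":"array"},"squeeze":{"type":"number"}},"required":["steps"]}

```bash
mkdir -p pics; ls; cat > h.py <<'E'
import numpy as np,cv2
from rig import manip
def grab(n,save=None):
    d=manip.get_image(n); 
    for k in("R","t"): d[k]=np.array(d[k],float)
    d["pixels"]=np.array(d["pixels"],np.uint8)
    if save: cv2.imwrite(f"pics/{save}.png",d["pixels"])
    return d
def ray(d,u,v):
    r=d["R"].T@np.array([(u-d["cx"])/d["fx"],(v-d["cy"])/d["fy"],1.]); return -d["R"].T@d["t"],r
def onz(d,u,v,z):
    c,r=ray(d,u,v); return c+r*(z-c[2])/r[2]
def proj(d,X):
    c=d["R"]@np.array(X,float)+d["t"]; return np.array([d["fx"]*c[0]/c[2]+d["cx"],d["fy"]*c[1]/c[2]+d["cy"]])
E
python3 - <<'E'
from h import *
for n in("side","top"):
    d=grab(n,n+"0"); print(n,-d["R"].T@d["t"],d["R"].round(2).tolist(),d["fx"],d["cx"],d["cy"])
print(manip.get_state())
E
```

```text
pics
side [0.2827206  0.70949211 0.73235064] [[-0.91, -0.41, 0.02], [-0.28, 0.58, -0.76], [0.3, -0.7, -0.65]] 429.67750194440384 313.8190074983337 198.80946129858245
top [3.95700688e-01 1.18006198e-03 1.48127257e+00] [[-0.01, -1.0, 0.0], [-0.99, 0.01, -0.13], [0.13, -0.0, -0.99]] 485.05840648446025 315.9735158089216 194.02822707518095
{'clock': 0.1, 'qpos': array([-1.41001346e+00,  2.76579292e-01,  1.50596926e+00, -2.87819937e-05,
        1.36073538e+00, -1.21009868e-01]), 'qd': array([-0.00076194, -0.00153148, -0.0031707 ,  0.00166522, -0.00056034,
        0.00115171]), 'effort': array([ 2.63088432e-04, -4.17701411e+01, -2.46405458e+01, -2.02431843e-04,
        5.79514788e-03,  1.29882707e-05]), 'position': array([ 0.15980511, -0.55189705,  0.24751394]), 'ee_rot': array([-8.45190430e-04,  9.90089739e-01,  1.40433589e-01, -3.08849930e-05]), 'contact_force': array([0.89336228, 1.12848094, 0.28062411]), 'moment': array([ 0.02159075, -0.00954749, -0.02480991]), 'gripper_force': 0.0, 'width': 0.08548418326001996}
```

View pics/top0.png

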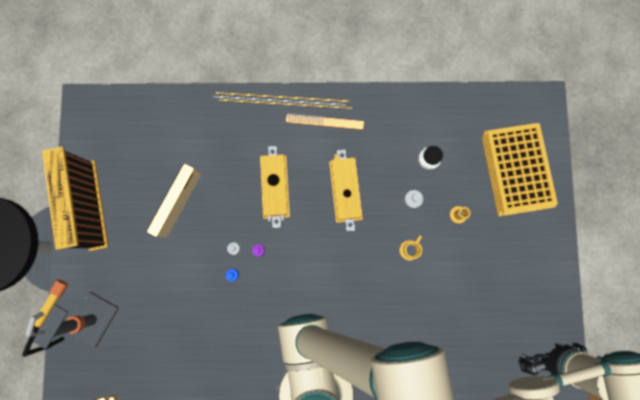

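View pics/side0.png

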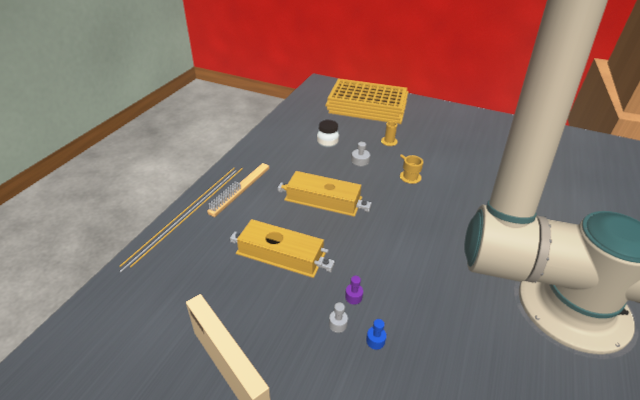

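Top view: wide-hole tank (275,186), narrow-hole tank (345,188), brick (174,200), neck (411,248, stub toward +x), spout (460,214), flux pot (431,157), brush (325,121).
Possible confusions for the slim weight: grey (233,248), purple (258,250), blue (232,275) and the grey wide weight (414,199). I choose the grey one at (233,248) and will check it in a crop.

```bash
python3 - <<'E'
from h import *
t=cv2.imread("pics/top0.png");s=cv2.imread("pics/side0.png")
cv2.imwrite("pics/c1.png",cv2.resize(t[140:285,140:480],None,fx=2.3,fy=2.3,interpolation=cv2.INTER_CUBIC))
a=cv2.resize(s[265:355,310:400],(400,400),interpolation=cv2.INTER_CUBIC);b=cv2.resize(s[115:205,345:435],(400,400),interpolation=cv2.INTER_CUBIC)
cv2.imwrite("pics/c2.png",np.hstack([a,b]))
hsv=cv2.cvtColor(t,cv2.COLOR_BGR2HSV)
for p in[(233,248),(414,199),(411,262),(411,258),(172,205),(275,205),(200,240),(300,190),(325,125)]: print(p,hsv[p[1],p[0]])
hs=cv2.cvtColor(s,cv2.COLOR_BGR2HSV)
for p in[(339,325),(339,312),(361,158),(412,178),(230,345),(300,200),(250,270)]: print(p,hs[p[1],p[0]])
E
```

```text
(233, 248) [100  12 198]
(414, 199) [ 99   9 198]
(411, 262) [104  26 108]
(411, 258) [ 22 160 222]
(172, 205) [ 26  42 250]
(275, 205) [ 22 159 234]
(200, 240) [100  28 109]
(300, 190) [106  26 106]
(325, 125) [ 18 110 222]
(339, 325) [128   6 183]
(339, 312) [ 15   3 152]
(361, 158) [116   9 199]
(412, 178) [ 20 166 189]
(230, 345) [ 22  63 246]
(300, 200) [ 20 170 186]
(250, 270) [107  21 107]
```

View pics/c1.png

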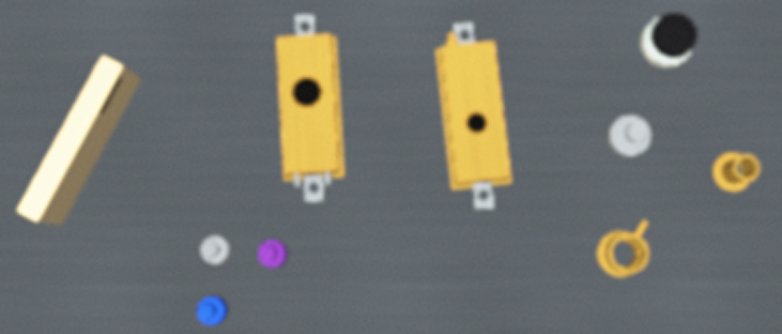

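View pics/c2.png

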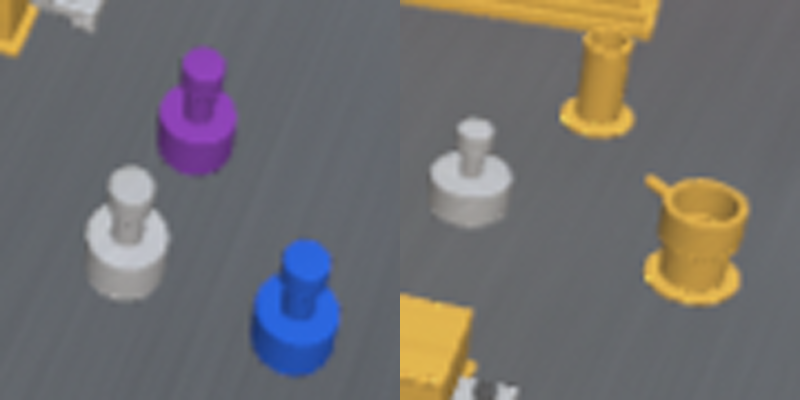

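The crops confirm it: the slim weight is the grey one at top (233,248) / side (339,318), and the wide weight is the larger grey one at top (414,199). The neck stub points +x with some -y. Next I'll measure everything.

```bash
cat >> h.py <<'E'
from scipy.optimize import least_squares
def contour(d,mask,u,v,k=4):
    "largest-overlap contour containing/near (u,v), subpixel by upsampling"
    m=cv2.resize(mask.astype(np.float32)*255,None,fx=k,fy=k,interpolation=cv2.INTER_CUBIC)
    m=(cv2.GaussianBlur(m,(0,0),2)>127).astype(np.uint8)
    cs,_=cv2.findContours(m,cv2.RETR_EXTERNAL,cv2.CHAIN_APPROX_NONE)
    c=min(cs,key=lambda c:-cv2.pointPolygonTest(c,(u*k,v*k),True))
    return (c[:,0,:].astype(float)+.5)/k-.5
def world(d,c,z): return np.array([onz(d,u,v,z) for u,v in c])
def circ(d,c,z,r,near=True,cosmin=-.2):
    P=world(d,c,z)[:,:2]; cam=(-d["R"].T@d["t"])[:2]; x=P.mean(0)
    for _ in range(3):
        n=cam-x; n/=np.linalg.norm(n); q=P-x; q/=np.linalg.norm(q,axis=1)[:,None]
        S=P[q@n>cosmin] if near else P
        f=least_squares(lambda p:np.hypot(*(S-p).T)-r,x,loss="cauchy",f_scale=.001); x=f.x
    return x,np.median(abs(f.fun))
def masks(d):
    h=cv2.cvtColor(d["pixels"],cv2.COLOR_BGR2HSV).astype(int);H,S,V=h[...,0],h[...,1],h[...,2]
    return dict(brass=(H>10)&(H<32)&(S>95)&(V>90),top=(H>10)&(H<32)&(S>95)&(V>212),grey=(S<40)&(V>140),dark=V<70,cream=(S<95)&(V>225)&(H<35))
E
python3 - <<'E'
from h import *
M={n:grab(n) for n in("top","side")}
K={n:masks(M[n]) for n in M}
px=dict(neck=dict(top=(404,252),side=(412,178)),spout=dict(top=(456,215),side=(391,135)),wide=dict(top=(414,199),side=(361,157)),slim=dict(top=(233,248),side=(339,324)))
for k,(m,z,r) in dict(neck=("brass",.004,.03),spout=("brass",.004,.026),wide=("grey",.025,.027),slim=("grey",.025,.018)).items():
    for n in M:
        zz=z if n=="top" or m=="brass" else 0.
        c=contour(M[n],K[n][m],*px[k][n]); x,e=circ(M[n],c,zz,r); print(k,n,x.round(4),round(e,4),len(c))
d=M["top"]
c=contour(d,K["top"]["cream"],172,205); P=world(d,c,.1)[:,:2]; R=cv2.minAreaRect((P*1000).astype(np.float32)); print("brick",R)
for k,p,h,sp,sh,r in(("filler",(275,205),(273,180),(255,265),(274,238),.019),("spoutT",(345,208),(347,193),(300,200),(329,187),.013)):
    c=contour(d,K["top"]["top"],*p); P=world(d,c,.045)[:,:2]; print(k,cv2.minAreaRect((P*1000).astype(np.float32)))
    c=contour(d,K["top"]["dark"],*h); print(" hole",circ(d,c,.045,r,False))
    c=contour(M["side"],K["side"]["dark"],*sh); print(" hole side",world(M["side"],c,.045).mean(0), len(c))
s=K["top"]["brass"]; c=contour(d,s,404,252); P=world(d,c,.045)[:,:2]; print("stub tip",P[P[:,0].argmax()])
E
```

```text
neck top [ 0.4158 -0.2855] 0.0006 296
neck side [ 0.4171 -0.2828] 0.0008 363
spout top [ 0.5226 -0.4381] 0.0006 225
spout side [ 0.5247 -0.4352] 0.0006 1037
wide top [ 0.5695 -0.2991] 0.0007 219
wide side [ 0.5768 -0.3018] 0.0013 272
slim top [0.4238 0.243 ] 0.0006 152
slim side [0.4282 0.2423] 0.0013 368
brick ((562.483154296875, 413.44732666015625), (31.83711051940918, 221.05860900878906), 62.87199020385742)
filler ((609.5497436523438, 120.18022155761719), (185.20765686035156, 75.3493881225586), 3.391310691833496)
 hole (array([0.62390248, 0.12100341]), np.float64(0.003921286862901888))
 hole side [0.62692971 0.13746603 0.045     ] 100
spoutT ((606.6234130859375, -91.82331085205078), (195.27285766601562, 75.63860321044922), 5.886451244354248)
 hole (array([ 0.58286108, -0.10017338]), np.float64(0.003296394291190592))
 hole side [ 0.70536586 -0.37021081  0.045     ] 192
stub tip [ 0.45673624 -0.30868757]
```

```bash
python3 - <<'E'
from h import *
d=grab("top");s=grab("side")
K=masks(d)
for k,p,h,sh,r,sg in(("filler",(275,205),(273,180),(275,239),.019,1),("spoutT",(345,208),(347,193),(329,187),.013,-1)):
    P=world(d,contour(d,K["brass"],*p),.045)[:,:2]; mx=(P[:,0].max()+P[:,0].min())/2
    # outer long edge
    Q=P[(abs(P[:,0]-mx)<.06)&(sg*(P[:,1]-np.median(P[:,1]))>0.0)]; my=P[:,1].mean(); Q=P[(abs(P[:,0]-mx)<.06)&(sg*(P[:,1]-my)>.015)]
    vx,vy,x0,y0=cv2.fitLine((Q*1000).astype(np.float32),cv2.DIST_HUBER,0,.01,.01).ravel(); 
    yaw=np.arctan(vy/vx); far=P[:,0].max()
    print(k,"yaw deg",np.degrees(yaw).round(2),"xrange",P[:,0].min(),P[:,0].max(),"mid-y-line at x0",x0,y0-sg*35/np.cos(yaw))
    for dd,hh,n in((d,h,"top"),(s,sh,"side")):
        g=cv2.cvtColor(dd["pixels"],cv2.COLOR_BGR2HSV)[...,2]; u,v=hh; w=g[v-20:v+21,u-20:u+21]
        if n=="side": print(g[v-9:v+10:3,u-15:u+16:3])
        m=np.zeros(g.shape,bool); m[v-16:v+17,u-11:u+12]=g[v-16:v+17,u-11:u+12]<(150 if n=="top" else 125)
        c=contour(dd,m,u,v); x,e=circ(dd,c,.045,r,False); print(" ",n,x.round(4),round(e,4), "r",np.sqrt(cv2.contourArea((world(dd,c,.045)[:,:2]*1e4).astype(np.float32))/np.pi)/10, "c",world(dd,c,.045).mean(0).round(4))
E
```

```text
filler yaw deg 2.95 xrange 0.5107111734606143 0.7062333845115107 mid-y-line at x0 606.91797 124.431046
  top [0.6276 0.1247] 0.0011 r 17.755596760859014 c [0.627  0.1242 0.045 ]
[[228 228 229 230 231 231 229 228 230 225 207]
 [230 230 229 198 189 191 194 226 231 230 228]
 [230 229 190 187 188 189 188 186 227 228 229]
 [228 229  74  79 122 188 187 188 228 227 228]
 [229 229 217  47  35  36  45 225 228 227 227]
 [226 225 226 228 229 229 227 225 226 228 229]
 [191 190 210 222 223 225 227 228 228 227 225]]
  side [0.6273 0.1493] 0.0032 r 10.111122689608287 c [0.6277 0.1363 0.045 ]
spoutT yaw deg 5.78 xrange 0.49744663068916695 0.7052428292484281 mid-y-line at x0 601.13776 -96.86523
  top [ 0.5865 -0.097 ] 0.0012 r 11.696039037682379 c [ 0.5856 -0.0965  0.045 ]
[[225 225 226 226 222 208 176 111 108 108 107]
 [228 227 227 226 225 224 223 224 225 219 204]
 [227 227 228 228 202 200 201 226 225 224 223]
 [228 226 224 223 189 189 188 216 226 225 225]
 [228 228 228 228 227 219 219 222 222 222 223]
 [190 223 226 226 226 227 227 226 226 225 224]
 [191 193 192 182 196 186 229 228 225 226 226]]
  side [ 0.6158 -0.1437] 0.0094 r 23.110480091593345 c [ 0.606  -0.1464  0.045 ]
```

move_arm(steps=[0,0,-0.128,0.257,0.268,-0.138,1,0,0,-0.128,0.257,0.268,-0.138,1,0,0,-0.128,0.257,0.268,-0.138,1,0,0,-0.128,0.257,0.268,-0.138,1,0,0,-0.128,0.257,0.268,-0.138,1,0,0,-0.128,0.257,0.268,-0.138,1,0,0,-0.128,0.257,0.268,-0.138,1,0,0,-0.128,0.257,0.268,-0.138,1,0,0,-0.128,0.257,0.268,-0.138,1,0,0,-0.128,0.257,0.268,-0.138,1], squeeze=50)

```text
clock: 1.3
position: [0.4173, -0.2831, 0.1098]
ee_rot: [-0.0, 0.967, -0.257, -0.001]
contact_force: [-0.1, 0.3, 0.3]
width: 0.0855
gripper_force: 0.0
```

```bash
python3 - <<'E'
from h import *
print({k:np.round(v,3) for k,v in manip.get_state().items() if k in("clock","position","ee_rot","qpos","width")})
s=grab("side")
g=cv2.cvtColor(s["pixels"],cv2.COLOR_BGR2HSV)[...,2]
for u,v,r in((275,238,.019),(329,187,.013)):
    m=np.zeros(g.shape,bool); m[v-8:v+9,u-12:u+13]=g[v-8:v+9,u-12:u+13]<212
    if r<.015: m[:, :u-7]=0; m[:,u+8:]=0; m[:v-5]=0;m[v+6:]=0
    c=contour(s,m,u,v); x,e=circ(s,c,.045,r,False); print(x.round(4),round(e,4),len(c))
E
```

```text
{'clock': np.float64(1.3), 'qpos': array([-7.340e-01,  2.930e-01,  1.861e+00, -1.000e-03,  9.890e-01,
        1.356e+00]), 'position': array([ 0.417, -0.283,  0.11 ]), 'ee_rot': array([-0.   ,  0.967, -0.257, -0.001]), 'width': np.float64(0.085)}
[0.6286 0.1269] 0.0008 182
[ 0.5873 -0.0962] 0.0005 101
```

move_arm(steps=[0,0,0,0,0,-0.03,1,0,0,0,0,0,-0.05,1,0,0,0,0,0,-0.066,1,0,0,0,0,0,-0.066,1,0,0,0,0,0,-0.066,-1,0,0,0,0,0,-0.066,-1,0,0,0,0,0,-0.066,-1,0,0,0,0,0,-0.066,-1,0,0,0,0,0,-0.066,-1,0,0,0,0,0,-0.066,-1])

```text
clock: 2.35
position: [0.4174, -0.2856, 0.046]
ee_rot: [0.001, 0.966, -0.258, 0.001]
contact_force: [-1.7, -0.8, 6.0]
width: 0.0517
gripper_force: 51.7
```

move_arm(steps=[0,0,0,0,0,0,-1,0,0,0,0,0,0,-1,0,0,0,0,0,0.05,-1,0,0,0,0,0,0.1,-1,0,0,0,0,0,0.12,-1,0,0,0,0,0,0.12,-1,0,0,0,0,0,0.12,-1,0,0,0,0,0,0.12,-1,0,0,0,0,0,0.12,-1,0,0,0,0,0,0.12,-1])

```text
clock: 3.35
position: [0.4164, -0.2839, 0.163]
ee_rot: [-0.001, 0.966, -0.258, -0.001]
contact_force: [0.2, 0.1, -1.6]
width: 0.0509
gripper_force: 53.2
```

move_arm(steps=[0,0,0.09,0.2115,0.41,0,-1,0,0,0.09,0.2115,0.41,0,-1,0,0,0.09,0.2115,0.41,0,-1,0,0,0.09,0.2115,0.41,0,-1,0,0,0.09,0.2115,0.41,0,-1,0,0,0.09,0.2115,0.41,0,-1,0,0,0.09,0.2115,0.41,0,-1,0,0,0.09,0.2115,0.41,0,-1,0,0,0.09,0.2115,0.41,0,-1,0,0,0.09,0.2115,0.41,0,-1])

```text
clock: 4.35
position: [0.6304, 0.1308, 0.163]
ee_rot: [-0.001, 1.0, 0.024, 0.0]
contact_force: [-0.6, -0.8, -1.1]
width: 0.051
gripper_force: 53.4
```

move_arm(steps=[0,0,0,0,0,0,-1,0,0,0,0,0,0,-1,0,0,0,0,0,-0.03,-1,0,0,0,0,0,-0.05,-1,0,0,0,0,0,-0.055,-1,0,0,0,0,0,-0.055,-1,0,0,0,0,0,-0.055,-1,0,0,0,0,0,-0.055,-1,0,0,0,0,0,-0.055,-1,0,0,0,0,0,-0.055,-1])

```text
clock: 5.35
position: [0.6287, 0.1257, 0.1101]
ee_rot: [0.0, 1.0, 0.022, 0.001]
contact_force: [-1.1, -0.1, -2.0]
width: 0.0512
gripper_force: 53.3
```

```bash
python3 - <<'E'
from h import *
print({k:np.round(v,4) for k,v in manip.get_state().items() if k in("clock","position","ee_rot","qpos","width")})
s=grab("side");t=grab("top")
a=cv2.resize(s["pixels"][165:285,200:360],(600,450),interpolation=cv2.INTER_CUBIC)
cv2.imwrite("pics/p3.png",a)
c=contour(s,masks(s)["brass"],*proj(s,[.6285,.126,.052]))
E
```

```text
{'clock': np.float64(5.35), 'qpos': array([ 8.8900e-02,  4.7130e-01,  1.5572e+00, -1.0000e-04,  1.1118e+00,
        1.6166e+00]), 'position': array([0.6287, 0.1257, 0.1101]), 'ee_rot': array([0.000e+00, 9.998e-01, 2.160e-02, 6.000e-04]), 'width': np.float64(0.0512)}
```

View pics/p3.png

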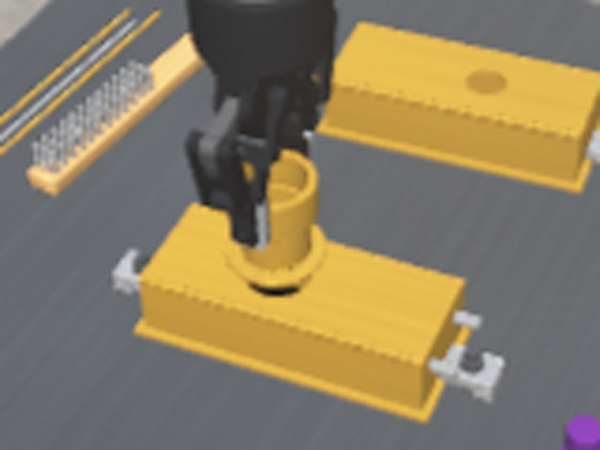

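move_arm(steps=[0,0,0,0,0,-0.01,-1,0,0,0,0,0,-0.015,-1,0,0,0,0,0,-0.018,-1,0,0,0,0,0,-0.019,-1,0,0,0,0,0,-0.02,-1,0,0,0,0,0,-0.02,-1,0,0,0,0,0,-0.02,-1,0,0,0,0,0,-0.02,-1,0,0,0,0,0,-0.02,-1,0,0,0,0,0,-0.02,-1])

```text
clock: 6.45
position: [0.6274, 0.1256, 0.0911]
ee_rot: [0.0, 1.0, 0.022, -0.001]
contact_force: [-5.5, -0.0, 11.8]
width: 0.051
gripper_force: 54.5
```

move_arm(steps=[0,0,0,0,0,0,1,0,0,0,0,0,0,1,0,0,0,0,0,0,1,0,0,0,0,0,0,1,0,0,0,0,0,0,1,0,0,0,0,0,0,1,0,0,0,0,0,0.04,1,0,0,0,0,0,0.08,1,0,0,0,0,0,0.1,1,0,0,0,0,0,0.1,1])

```text
clock: 7.45
position: [0.6307, 0.1259, 0.1934]
ee_rot: [-0.0, 1.0, 0.022, 0.004]
contact_force: [1.0, 1.2, -0.9]
width: 0.0854
gripper_force: 0.0
```

move_arm(steps=[0,0,0,-0.105,-0.56,-0.01,1,0,0,0,-0.105,-0.56,-0.01,1,0,0,0,-0.105,-0.56,-0.01,1,0,0,0,-0.105,-0.56,-0.01,1,0,0,0,-0.105,-0.56,-0.01,1,0,0,0,-0.105,-0.56,-0.01,1,0,0,0,-0.105,-0.56,-0.01,1,0,0,0,-0.105,-0.56,-0.01,1,0,0,0,-0.105,-0.56,-0.01,1,0,0,0,-0.105,-0.56,-0.01,1])

```text
clock: 8.45
position: [0.5349, -0.3671, 0.1788]
ee_rot: [-0.001, 1.0, 0.021, -0.001]
contact_force: [0.1, -0.6, -0.8]
width: 0.0852
gripper_force: 0.0
```

```bash
python3 - <<'E'
from h import *
s=grab("side");t=grab("top")
a=cv2.resize(s["pixels"][195:275,220:330],(550,400),interpolation=cv2.INTER_CUBIC)
b=cv2.resize(t["pixels"][145:235,250:300],(222,400),interpolation=cv2.INTER_CUBIC)
cv2.imwrite("pics/p4.png",np.hstack([a,b]))
E
```

```text
(no output)
```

View pics/p4.png

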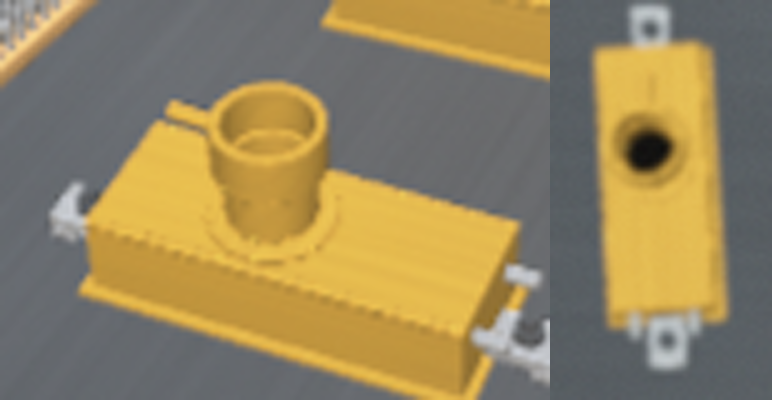

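move_arm(steps=[0,0,0,0,-0.003,-0.05,0.3,0,0,0,0,-0.003,-0.06,0.3,0,0,0,0,-0.003,-0.06,0.3,0,0,0,0,-0.003,-0.06,0.3,0,0,0,0,-0.003,-0.06,0.3,0,0,0,0,-0.003,-0.06,0.3,0,0,0,0,-0.003,-0.06,0.3,0,0,0,0,-0.003,-0.06,0.3,0,0,0,0,-0.003,-0.06,0.3,0,0,0,0,-0.003,-0.06,0.3])

```text
clock: 9.55
position: [0.5363, -0.3687, 0.1207]
ee_rot: [0.0, 1.0, 0.021, 0.0]
contact_force: [0.6, -0.6, 0.0]
width: 0.0555
gripper_force: 0.0
```

```bash
python3 - <<'E'
from h import *
s=grab("side");t=grab("top")
print("rim side",onz(s,273.6,219.6,.103).round(4))
g=cv2.cvtColor(t["pixels"],cv2.COLOR_BGR2HSV)[...,2]
a=t["pixels"][150:200,250:300]; cv2.imwrite("pics/p5.png",cv2.resize(a,(600,600),interpolation=cv2.INTER_CUBIC))
# dark-hole centroid now vs. predicted rim centre of a neck centred on the hole
m=np.zeros(g.shape,bool); m[165:195,260:288]=g[165:195,260:288]<150
c=contour(t,m,273,180); print(c.min(0),c.max(0),c.mean(0), "pred hole",proj(t,[.6276,.1247,.045]),"pred rim",proj(t,[.6276,.1247,.103]))
E
```

```text
rim side [0.6254 0.1278 0.103 ]
[265.625 172.625] [277.375 183.375] [271.4469697  178.09848485] pred hole [272.69784895 179.40423698] pred rim [270.98009448 176.20119437]
```

View pics/p5.png

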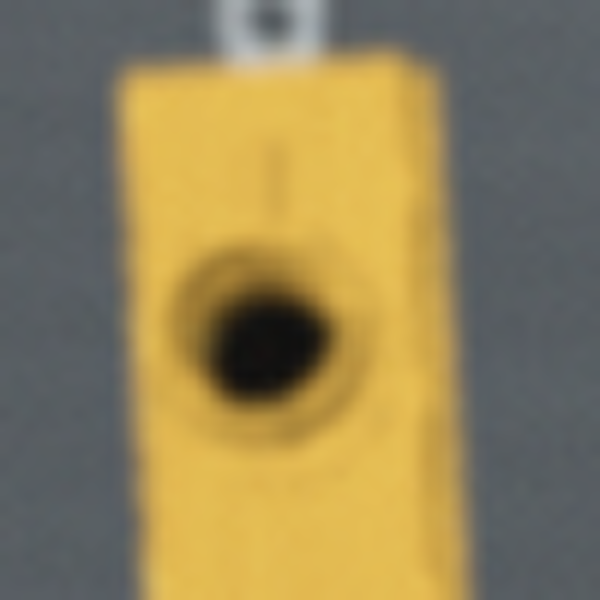

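```bash
python3 - <<'E'
from h import *
s=grab("side");t=grab("top")
def fit(d,ctr,z,r,win=.012):
    # radial edge points about predicted circle centre, strongest gradient near radius r, then circle fit
    g=cv2.GaussianBlur(cv2.cvtColor(d["pixels"],cv2.COLOR_BGR2GRAY).astype(np.float32),(0,0),.7)
    x=np.array(ctr,float); 
    for it in range(4):
        w=win*(.6**it); S=[]
        for a in np.linspace(0,2*np.pi,72,endpoint=False):
            rr=np.linspace(r-w,r+w,41); P=np.c_[x[0]+rr*np.cos(a),x[1]+rr*np.sin(a),np.full(41,z)]
            uv=np.array([proj(d,p) for p in P]).astype(np.float32)
            G=abs(np.gradient(cv2.remap(g,uv[None,:,0],uv[None,:,1],cv2.INTER_CUBIC)[0])); i=G.argmax()
            if G[i]>.6: S.append(P[i,:2])
        S=np.array(S); f=least_squares(lambda p:np.hypot(*(S-p).T)-r,x,loss="cauchy",f_scale=.0015); x=f.x
    return x.round(4),len(S),np.median(abs(f.fun)).round(4)
for n,d in(("side",s),("top",t)):
    for z,r in((.103,.026),(.103,.0205),(.049,.03)):
        print(n,z,r,fit(d,(.6275,.1255),z,r,.006))
E
```

```text
side 0.103 0.026 (array([0.6272, 0.1266]), 60, np.float64(0.0006))
side 0.103 0.0205 (array([0.6295, 0.1207]), 49, np.float64(0.0008))
side 0.049 0.03 (array([0.6319, 0.128 ]), 8, np.float64(0.0008))
top 0.103 0.026 (array([0.6311, 0.132 ]), 39, np.float64(0.0009))
top 0.103 0.0205 (array([0.6273, 0.126 ]), 68, np.float64(0.001))
top 0.049 0.03 (array([0.6247, 0.1339]), 39, np.float64(0.0009))
```

move_arm(steps=[0,0,0,-0.0125,-0.068,0,0.3,0,0,0,-0.0125,-0.068,0,0.3,0,0,0,-0.0125,-0.068,0,0.3,0,0,0,-0.0125,-0.068,0,0.3,0,0,0,-0.0125,-0.068,-0.04,0.3,0,0,0,-0.0125,-0.068,-0.065,0.3,0,0,0,-0.0125,-0.068,-0.076,0.3,0,0,0,-0.0125,-0.068,-0.076,0.3,0,0,0,-0.0125,-0.068,-0.076,0.3,0,0,0,-0.0125,-0.068,-0.076,0.3])

```text
clock: 10.75
position: [0.5248, -0.4373, 0.0463]
ee_rot: [0.001, 1.0, 0.022, 0.001]
contact_force: [0.1, 0.4, 0.4]
width: 0.056
gripper_force: 0.0
```

move_arm(steps=[0,0,0,0,0,0,-1,0,0,0,0,0,0,-1,0,0,0,0,0,0,-1,0,0,0,0,0,0,-1,0,0,0,0,0,0,-1,0,0,0,0,0,0,-1,0,0,0,0,0,0,-1,0,0,0,0,0,0,-1,0,0,0,0,0,0,-1,0,0,0,0,0,0,-1])

```text
clock: 11.75
position: [0.5245, -0.4374, 0.0463]
ee_rot: [0.001, 1.0, 0.021, 0.001]
contact_force: [0.4, 0.0, 6.2]
width: 0.0345
gripper_force: 49.7
```

move_arm(steps=[0,0,0,0,0,0,0.2,0,0,0,0,0,0,0.2,0,0,0,0,0,0,0.2,0,0,0,-0.001,0,-0.006,0.2,0,0,0,-0.001,0,-0.006,0.2,0,0,0,-0.001,0,-0.006,-1,0,0,0,-0.001,0,-0.006,-1,0,0,0,-0.001,0,-0.006,-1,0,0,0,-0.001,0,-0.006,-1,0,0,0,-0.001,0,-0.006,-1])

```text
clock: 12.75
position: [0.5227, -0.4366, 0.0384]
ee_rot: [-0.0, 1.0, 0.022, -0.0]
contact_force: [0.3, -0.2, -1.5]
width: 0.0346
gripper_force: 49.8
```

move_arm(steps=[0,0,0,0,0,0,-1,0,0,0,0,0,0.04,-1,0,0,0,0,0,0.08,-1,0,0,0,0.063,0.34,0.1,-1,0,0,0,0.063,0.34,0.1,-1,0,0,0,0.063,0.34,0.1,-1,0,0,0,0.063,0.34,0.1,-1,0,0,0,0.063,0.34,0.1,-1,0,0,0,0.063,0.34,0.1,-1,0,0,0,0.063,0.34,0.1,-1])

```text
clock: 13.75
position: [0.5858, -0.0944, 0.1389]
ee_rot: [-0.0, 1.0, 0.022, 0.0]
contact_force: [1.0, -0.3, -1.2]
width: 0.035
gripper_force: 50.3
```

```bash
python3 - <<'E'
from h import *
p=manip.get_state()["position"]; print(p, np.array([.586,-.0966])-p[:2])
E
```

```text
[ 0.58582313 -0.09442126  0.13891743] [ 0.00017687 -0.00217874]
```

move_arm(steps=[0,0,0,0,0,0,-1,0,0,0,0,0,0,-1,0,0,0,0,0,-0.03,-1,0,0,0,0,0,-0.04,-1,0,0,0,0,0,-0.045,-1,0,0,0,0,0,-0.045,-1,0,0,0,0,0,-0.045,-1,0,0,0,0,0,-0.045,-1,0,0,0,0,0,-0.045,-1,0,0,0,0,0,-0.045,-1])

```text
clock: 14.75
position: [0.586, -0.0968, 0.0941]
ee_rot: [0.0, 1.0, 0.022, 0.0]
contact_force: [0.2, 0.0, -1.3]
width: 0.0346
gripper_force: 50.4
```

```bash
python3 - <<'E'
from h import *
print(manip.get_state()["position"])
s=grab("side")
cv2.imwrite("pics/p6.png",cv2.resize(s["pixels"][125:215,270:390],(720,540),interpolation=cv2.INTER_CUBIC))
E
```

```text
[ 0.58603012 -0.09678672  0.09409278]
```

View pics/p6.png

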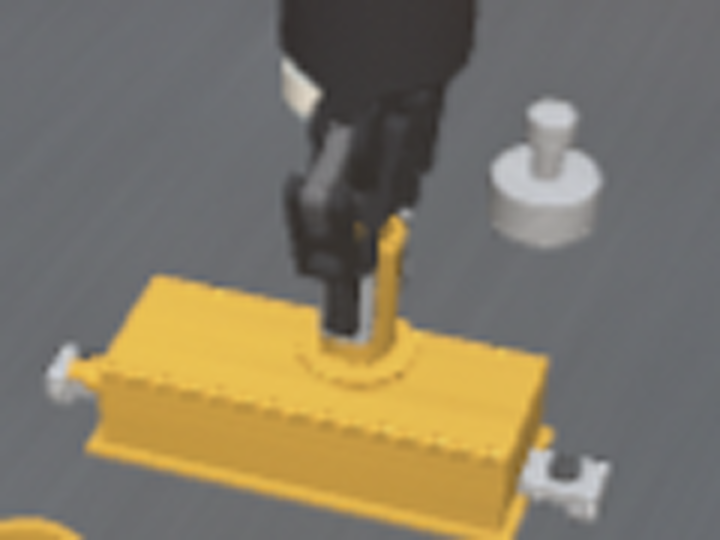

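move_arm(steps=[0,0,0,0,0,-0.005,-1,0,0,0,0,0,-0.008,-1,0,0,0,0,0,-0.01,-1,0,0,0,0,0,-0.0108,-1,0,0,0,0,0,-0.0108,-1,0,0,0,0,0,-0.0108,-1,0,0,0,0,0,-0.0108,-1,0,0,0,0,0,-0.0108,-1,0,0,0,0,0,-0.0108,-1,0,0,0,0,0,-0.0108,-1])

```text
clock: 15.8
position: [0.5854, -0.0966, 0.0833]
ee_rot: [-0.0, 1.0, 0.022, -0.0]
contact_force: [-3.0, 0.8, 5.6]
width: 0.0349
gripper_force: 50.9
```

move_arm(steps=[0,0,0,0,0,0,0.4,0,0,0,0,0,0,0.4,0,0,0,0,0,0,0.4,0,0,0,0,0,0,0.4,0,0,0,0,0,0.04,0.4,0,0,0,0,0,0.08,0.4,0,0,0,0,0,0.12,0.4,0,0,0.2,0,0.2,0.15,0.4,0,0,0.2,0,0.2,0.15,0.4,0,0,0.2,0,0.2,0.15,0.4])

```text
clock: 16.8
position: [0.5858, 0.0527, 0.2257]
ee_rot: [0.0, 0.969, 0.246, 0.001]
contact_force: [1.2, 0.5, -0.8]
width: 0.0598
gripper_force: 0.0
```

move_arm(steps=[0,0,0.24,-0.02,0.36,-0.04,0.4,0,0,0.24,-0.02,0.36,-0.04,0.4,0,0,0.24,-0.02,0.36,-0.04,0.4,0,0,0.24,-0.02,0.36,-0.04,0.4,0,0,0.24,-0.02,0.36,-0.04,0.4,0,0,0.24,-0.02,0.36,-0.04,0.4,0,0,0.24,-0.02,0.36,-0.04,0.4,0,0,0.24,-0.02,0.36,-0.04,0.4,0,0,0.24,-0.02,0.36,-0.04,0.4,0,0,0.24,-0.02,0.36,-0.04,0.4])

```text
clock: 17.8
position: [0.5653, 0.4127, 0.1841]
ee_rot: [-0.0, 0.54, 0.842, -0.0]
contact_force: [-0.1, -1.1, 0.0]
width: 0.0594
gripper_force: 0.0
```

```bash
cat >> h.py <<'E'
def fit(d,ctr,z,r,win=.006):
    g=cv2.GaussianBlur(cv2.cvtColor(d["pixels"],cv2.COLOR_BGR2GRAY).astype(np.float32),(0,0),.7)
    x=np.array(ctr,float)
    for it in range(4):
        w=win*(.6**it); S=[]
        for a in np.linspace(0,2*np.pi,72,endpoint=False):
            rr=np.linspace(r-w,r+w,41); P=np.c_[x[0]+rr*np.cos(a),x[1]+rr*np.sin(a),np.full(41,z)]
            uv=np.array([proj(d,p) for p in P]).astype(np.float32)
            G=abs(np.gradient(cv2.remap(g,uv[None,:,0],uv[None,:,1],cv2.INTER_CUBIC)[0])); i=G.argmax()
            if G[i]>.6: S.append(P[i,:2])
        S=np.array(S); f=least_squares(lambda p:np.hypot(*(S-p).T)-r,x,loss="cauchy",f_scale=.0015); x=f.x
    return x.round(4),len(S),np.median(abs(f.fun)).round(4)
E
python3 - <<'E'
from h import *
st=manip.get_state(); p=st["position"]; q=st["ee_rot"]; a=2*np.degrees(np.arctan2(q[2],q[1])); print(p,"toolx deg",a,"q6",st["qpos"][5])
s=grab("side");t=grab("top")
for n,d in(("side",s),("top",t)):
    for z,r in((.109,.016),(.1055,.0175),(.049,.026)): print(n,z,r,fit(d,(.587,-.0966),z,r,.005))
cv2.imwrite("pics/p7.png",np.hstack([cv2.resize(s["pixels"][140:215,275:375],(533,400),interpolation=cv2.INTER_CUBIC),cv2.resize(t["pixels"][160:220,325:365],(267,400),interpolation=cv2.INTER_CUBIC)]))
E
```

```text
[0.56528001 0.41274657 0.18411073] toolx deg 114.65259630750735 q6 0.10121246050399482
side 0.109 0.016 (array([ 0.5881, -0.0973]), 45, np.float64(0.0009))
side 0.1055 0.0175 (array([ 0.5892, -0.0997]), 48, np.float64(0.0005))
side 0.049 0.026 (array([ 0.5888, -0.0945]), 3, np.float64(0.001))
top 0.109 0.016 (array([ 0.5865, -0.103 ]), 31, np.float64(0.0007))
top 0.1055 0.0175 (array([ 0.58  , -0.0937]), 43, np.float64(0.0006))
top 0.049 0.026 (array([ 0.5801, -0.0924]), 14, np.float64(0.0005))
```

View pics/p7.png

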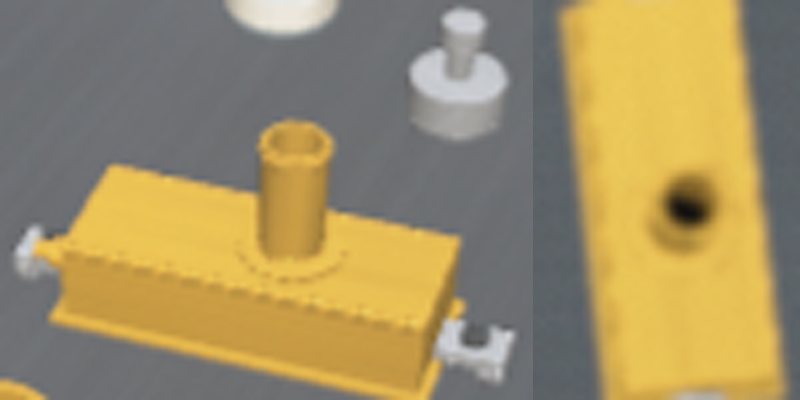

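move_arm(steps=[0,0,0.106,-0.002,0.0015,-0.02,0.4,0,0,0.106,-0.002,0.0015,-0.02,0.4,0,0,0.106,-0.002,0.0015,-0.02,0.4,0,0,0.106,-0.002,0.0015,-0.02,0.4,0,0,0.106,-0.002,0.0015,-0.02,0.4,0,0,0.106,-0.002,0.0015,-0.06,0.4,0,0,0.106,-0.002,0.0015,-0.09,0.4,0,0,0.106,-0.002,0.0015,-0.106,0.4,0,0,0.106,-0.002,0.0015,-0.106,0.4,0,0,0.106,-0.002,0.0015,-0.106,0.4])

```text
clock: 18.9
position: [0.5642, 0.4131, 0.0793]
ee_rot: [0.0, 0.24, 0.971, 0.0]
contact_force: [-0.3, -0.3, 0.1]
width: 0.0598
gripper_force: 0.0
```

move_arm(steps=[0,0,0,0,0,0,-1,0,0,0,0,0,0,-1,0,0,0,0,0,0,-1,0,0,0,0,0,0,-1,0,0,0,0,0,0,-1,0,0,0,0,0,0,-1,0,0,0,0,0,0,-1,0,0,0,0,0,0,-1,0,0,0,0,0,0,-1,0,0,0,0,0,0,-1], squeeze=70)

```text
clock: 19.9
position: [0.5647, 0.4136, 0.0809]
ee_rot: [0.001, 0.239, 0.971, 0.001]
contact_force: [-0.5, -0.5, 6.3]
width: 0.0294
gripper_force: 70.8
```

move_arm(steps=[0,0,0,0,0,0.02,-1,0,0,0,0,0,0.06,-1,0,0,0,0,0,0.1,-1,0,0,0,0,0,0.15,-1,0,0,0,0,0,0.15,-1,0,0,0,0,0,0.15,-1,0,0,0,0,0,0.15,-1,0,0,0,0,0,0.15,-1,0,0,0,0,0,0.15,-1,0,0,0,0,0,0.15,-1])

```text
clock: 20.9
position: [0.5634, 0.4129, 0.2275]
ee_rot: [-0.001, 0.239, 0.971, -0.001]
contact_force: [0.1, -0.5, -5.8]
width: 0.0291
gripper_force: 70.6
```

move_arm(steps=[0,0,0.02,0.01,-0.03,0,-1,0,0,0.03,0.015,-0.07,0,-1,0,0,0.04,0.02,-0.11,0,-1,0,0,0.05,0.025,-0.15,0,-1,0,0,0.06,0.03,-0.195,0,-1,0,0,0.07,0.035,-0.24,0,-1,0,0,0.08,0.04,-0.285,0,-1,0,0,0.089,0.0435,-0.33,0,-1,0,0,0.089,0.0435,-0.37,0,-1,0,0,0.089,0.0435,-0.399,0,-1])

```text
clock: 21.9
position: [0.6071, 0.0111, 0.2289]
ee_rot: [-0.0, -0.038, 0.999, -0.001]
contact_force: [-0.6, 1.1, -5.3]
width: 0.029
gripper_force: 70.9
```

move_arm(steps=[0,0,0,0,0,0,-1,0,0,0,0,0,0,-1,0,0,0,0,0,0,-1,0,0,0,0,0,-0.02,-1,0,0,0,0,0,-0.05,-1,0,0,0,0,0,-0.08,-1,0,0,0,0,0,-0.11,-1,0,0,0,0,0,-0.13,-1,0,0,0,0,0,-0.13,-1,0,0,0,0,0,-0.13,-1])

```text
clock: 22.9
position: [0.6076, 0.0152, 0.0993]
ee_rot: [0.0, -0.039, 0.999, 0.0]
contact_force: [0.4, -0.7, -4.6]
width: 0.029
gripper_force: 71.1
```

```bash
python3 - <<'E'
from h import *
st=manip.get_state(); p=st["position"]; q=st["ee_rot"]; a=2*np.degrees(np.arctan2(q[2],q[1])); print(p,"toolx deg",a)
s=grab("side","p8");t=grab("top")
E
```

```text
[0.60763948 0.01518535 0.09929357] toolx deg 184.4743670976267
```

View pics/p8.png

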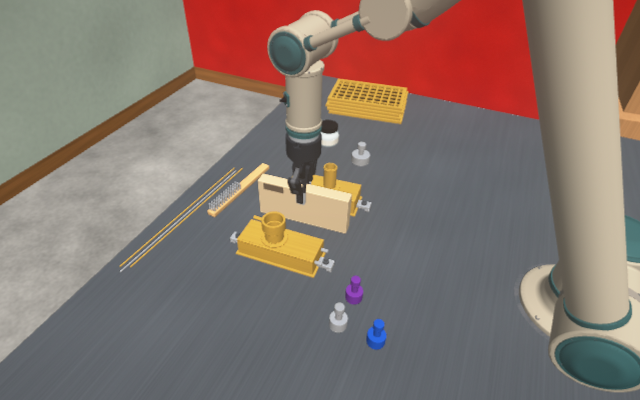

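move_arm(steps=[0,0,0,0,0,-0.01,-1,0,0,0,0,0,-0.016,-1,0,0,0,0,0,-0.019,-1,0,0,0,0,0,-0.0205,-1,0,0,0,0,0,-0.0205,-1,0,0,0,0,0,-0.0205,-1,0,0,0,0,0,-0.0205,-1,0,0,0,0,0,-0.0205,-1,0,0,0,0,0,-0.0205,-1,0,0,0,0,0,-0.0205,-1])

```text
clock: 24.0
position: [0.6069, 0.0141, 0.0808]
ee_rot: [0.0, -0.038, 0.999, 0.0]
contact_force: [-5.1, 0.3, 8.4]
width: 0.0293
gripper_force: 73.2
```

move_arm(steps=[0,0,0,0,0,0,0.4,0,0,0,0,0,0,0.4,0,0,0,0,0,0,0.4,0,0,0,0,0,0,0.4,0,0,0,0,0,0.04,0.4,0,0,0,0,0,0.08,0.4,0,0,0,0,0,0.12,0.4,0,0,0,0,0,0.12,0.4,0,0,0,0,0,0.12,0.4,0,0,0,0,0,0.12,0.4])

```text
clock: 25.0
position: [0.6063, 0.0142, 0.197]
ee_rot: [-0.001, -0.038, 0.999, 0.0]
contact_force: [-0.3, -0.2, 0.2]
width: 0.0599
gripper_force: 0.0
```

```bash
python3 - <<'E'
from h import *
print(manip.get_state()["position"])
for n in("side","top"):
    d=grab(n)
    for k,x,R,r in(("wide",(.570,-.298),.027,.012),("slim",(.425,.243),.018,.010)): print(n,k,"base",fit(d,x,.025,R,.006),"knob",fit(d,x,.06,r,.006))
E
```

```text
[0.60627834 0.01420363 0.19702283]
side wide base (array([ 0.5716, -0.2994]), 53, np.float64(0.0008)) knob (array([ 0.5715, -0.2995]), 64, np.float64(0.0007))
side slim base (array([0.4257, 0.2448]), 63, np.float64(0.0006)) knob (array([0.4257, 0.2451]), 72, np.float64(0.0005))
top wide base (array([ 0.5696, -0.3004]), 72, np.float64(0.0008)) knob (array([ 0.5757, -0.306 ]), 32, np.float64(0.0006))
top slim base (array([0.4241, 0.2442]), 72, np.float64(0.0006)) knob (array([0.4196, 0.246 ]), 38, np.float64(0.0006))
```

move_arm(steps=[0,0,0,-0.0357,-0.314,0,0.2,0,0,0,-0.0357,-0.314,0,0.2,0,0,0,-0.0357,-0.314,0,0.2,0,0,0,-0.0357,-0.314,0,0.2,0,0,0,-0.0357,-0.314,0,0.2,0,0,0,-0.0357,-0.314,0,0.2,0,0,0,-0.0357,-0.314,-0.04,0.2,0,0,0,-0.0357,-0.314,-0.08,0.2,0,0,0,-0.0357,-0.314,-0.08,0.2,0,0,0,-0.0357,-0.314,-0.08,0.2])

```text
clock: 26.1
position: [0.571, -0.2993, 0.1173]
ee_rot: [-0.001, -0.038, 0.999, 0.001]
contact_force: [-0.4, 0.6, 0.7]
width: 0.0512
gripper_force: 0.0
```

```bash
python3 - <<'E'
from h import *
st=manip.get_state();p=st["position"]; print(p,np.array([.5706,-.2998,.049])-p,st["width"])
E
```

```text
[ 0.57095906 -0.29930218  0.11729642] [-0.00035906 -0.00049782 -0.06829642] 0.051180114120982
```

move_arm(steps=[0,0,0,0,0,-0.03,0.2,0,0,0,0,0,-0.055,0.2,0,0,0,0,0,-0.067,0.2,0,0,0,0,0,-0.067,0.2,0,0,0,0,0,-0.067,-1,0,0,0,0,0,-0.067,-1,0,0,0,0,0,-0.067,-1,0,0,0,0,0,-0.067,-1,0,0,0,0,0,-0.067,-1,0,0,0,0,0,-0.067,-1], squeeze=60)

```text
clock: 27.1
position: [0.5729, -0.3004, 0.0537]
ee_rot: [0.002, -0.038, 0.999, -0.001]
contact_force: [0.4, 1.4, 6.5]
width: 0.0218
gripper_force: 58.7
```

move_arm(steps=[0,0,0,0,0,0,-1,0,0,0,0,0,0,-1,0,0,0,0,0,0.04,-1,0,0,0,0,0,0.08,-1,0,0,0,0,0,0.12,-1,0,0,0,0,0,0.16,-1,0,0,0,0,0,0.16,-1,0,0,0,0,0,0.16,-1,0,0,0,0,0,0.16,-1,0,0,0,0,0,0.16,-1])

```text
clock: 28.1
position: [0.5703, -0.2991, 0.2087]
ee_rot: [-0.002, -0.038, 0.999, 0.002]
contact_force: [-0.9, 0.3, -4.4]
width: 0.0217
gripper_force: 60.0
```

move_arm(steps=[0,0,0,0.005,-0.0,0,-1,0,0,0,0.005,0.04,0,-1,0,0,0,0.01,0.09,0,-1,0,0,0,0.02,0.14,0,-1,0,0,0,0.027,0.19,0,-1,0,0,0,0.033,0.24,0,-1,0,0,0,0.04,0.29,0,-1,0,0,0,0.046,0.34,0,-1,0,0,0,0.052,0.385,0,-1,0,0,0,0.057,0.4255,0,-1])

```text
clock: 29.1
position: [0.6286, 0.1287, 0.2105]
ee_rot: [-0.0, -0.039, 0.999, 0.0]
contact_force: [0.9, -0.2, -3.4]
width: 0.0219
gripper_force: 60.2
```

move_arm(steps=[0,0,0,0,0,0,-1,0,0,0,0,0,0,-1,0,0,0,0,0,0,-1,0,0,0,0,0,0,-1,0,0,0,0,0,-0.015,-1,0,0,0,0,0,-0.03,-1,0,0,0,0,0,-0.035,-1,0,0,0,0,0,-0.035,-1,0,0,0,0,0,-0.035,-1,0,0,0,0,0,-0.035,-1])

```text
clock: 30.1
position: [0.6292, 0.1254, 0.1775]
ee_rot: [0.001, -0.038, 0.999, 0.0]
contact_force: [-1.0, 0.3, -4.4]
width: 0.0219
gripper_force: 60.4
```

```bash
python3 - <<'E'
from h import *
st=manip.get_state();p=st["position"]; print(p,np.array([.6275,.1263,0])-p,st["width"])
s=grab("side")
print("wt base bottom?",fit(s,p[:2],p[2]-.051+.025,.027,.005))
cv2.imwrite("pics/p9.png",cv2.resize(s["pixels"][165:265,215:335],(720,600),interpolation=cv2.INTER_CUBIC))
E
```

```text
[0.62922157 0.12542053 0.17746347] [-0.00172157  0.00087947 -0.17746347] 0.021872647006970683
wt base bottom? (array([0.6268, 0.1288]), 49, np.float64(0.0006))
```

View pics/p9.png

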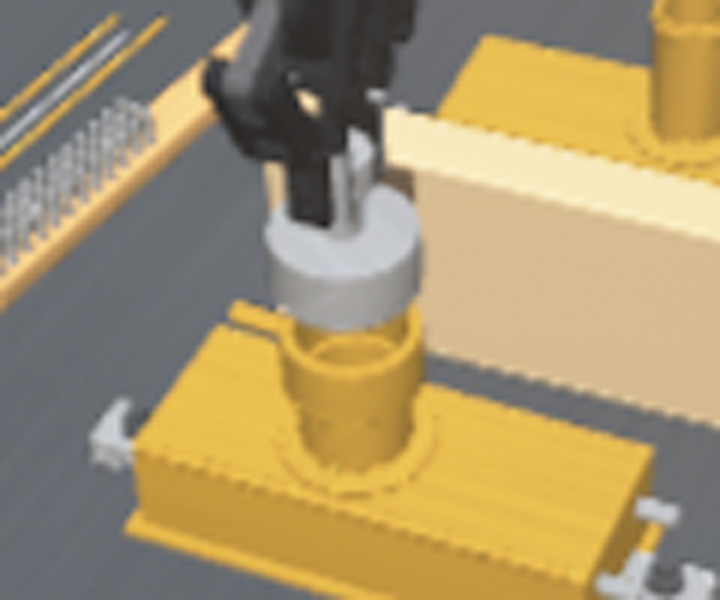

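move_arm(steps=[0,0,0,-0.001,0.0005,-0.006,-1,0,0,0,-0.001,0.0005,-0.012,-1,0,0,0,-0.001,0.0005,-0.016,-1,0,0,0,-0.001,0.0005,-0.018,-1,0,0,0,-0.001,0.0005,-0.02,-1,0,0,0,-0.001,0.0005,-0.0215,-1,0,0,0,-0.001,0.0005,-0.0215,-1,0,0,0,-0.001,0.0005,-0.0215,-1,0,0,0,-0.001,0.0005,-0.0215,-1,0,0,0,-0.001,0.0005,-0.0215,-1])

```text
clock: 31.15
position: [0.6278, 0.1262, 0.1568]
ee_rot: [0.001, -0.038, 0.999, 0.0]
contact_force: [-3.1, -0.6, 4.6]
width: 0.0217
gripper_force: 61.3
```

move_arm(steps=[0,0,0,0,0,0,0.2,0,0,0,0,0,0,0.2,0,0,0,0,0,0,0.2,0,0,0,0,0,0,0.2,0,0,0,0,0,0.03,0.2,0,0,0,0,0,0.06,0.2,0,0,0,0,0,0.08,0.2,0,0,0,0,0,0.08,0.2,0,0,0,0,0,0.08,0.2,0,0,0,0,0,0.08,0.2])

```text
clock: 32.15
position: [0.6267, 0.126, 0.2333]
ee_rot: [-0.001, -0.038, 0.999, -0.0]
contact_force: [0.1, 0.6, -0.4]
width: 0.0512
gripper_force: 0.0
```

move_arm(steps=[0,0,0,-0.203,0.118,0,0,0,0,0,-0.203,0.118,0,0,0,0,0,-0.203,0.118,0,0,0,0,0,-0.203,0.118,0,0,0,0,0,-0.203,0.118,-0.03,0,0,0,0,-0.203,0.118,-0.07,0,0,0,0,-0.203,0.118,-0.11,0,0,0,0,-0.203,0.118,-0.12,0,0,0,0,-0.203,0.118,-0.12,0,0,0,0,-0.203,0.118,-0.12,0])

```text
clock: 33.15
position: [0.4257, 0.2443, 0.1158]
ee_rot: [0.001, -0.038, 0.999, 0.0]
contact_force: [0.1, -0.0, -0.2]
width: 0.0426
gripper_force: 0.0
```

```bash
python3 - <<'E'
from h import *
st=manip.get_state();p=st["position"]; print(p,np.array([.425,.2446,.049])-p,st["width"])
for n in("side","top"):
    d=grab(n); print(n,"wide on neck",fit(d,(.6275,.1263),.128,.027,.006),fit(d,(.6275,.1263),.163,.012,.005))
    if n=="side": a=cv2.resize(d["pixels"][165:265,215:335],(480,400),interpolation=cv2.INTER_CUBIC)
    else: b=cv2.resize(d["pixels"][145:225,245:305],(300,400),interpolation=cv2.INTER_CUBIC)
cv2.imwrite("pics/p10.png",np.hstack([a,b]))
E
```

```text
[0.42567664 0.2443372  0.11575922] [-0.00067664  0.0002628  -0.06675922] 0.0425523961008353
side wide on neck (array([0.6272, 0.1269]), 40, np.float64(0.0006)) (array([0.6275, 0.1272]), 50, np.float64(0.0009))
top wide on neck (array([0.6271, 0.1271]), 34, np.float64(0.0007)) (array([0.6277, 0.1324]), 10, np.float64(0.0003))
```

View pics/p10.png

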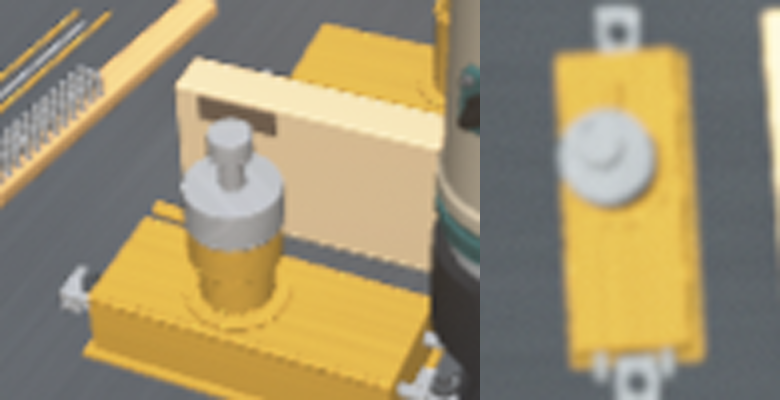

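The wide weight sits upright on the neck, within about 1 mm of its axis. The brick is standing clear. Next is the slim weight.

move_arm(steps=[0,0,0,-0.0005,0,-0.03,0,0,0,0,-0.0005,0,-0.055,0,0,0,0,-0.0005,0,-0.066,0,0,0,0,-0.0005,0,-0.066,0,0,0,0,-0.0005,0,-0.066,-1,0,0,0,-0.0005,0,-0.066,-1,0,0,0,-0.0005,0,-0.066,-1,0,0,0,-0.0005,0,-0.066,-1,0,0,0,-0.0005,0,-0.066,-1,0,0,0,-0.0005,0,-0.066,-1])

```text
clock: 34.25
position: [0.4253, 0.2445, 0.0505]
ee_rot: [0.002, -0.038, 0.999, 0.0]
contact_force: [-0.3, -0.7, 6.7]
width: 0.018
gripper_force: 58.6
```

move_arm(steps=[0,0,0,0,0,0,-1,0,0,0,0,0,0,-1,0,0,0,0,0,0.04,-1,0,0,0,0,0,0.08,-1,0,0,0,0,0,0.12,-1,0,0,0,0,0,0.17,-1,0,0,0,0,0,0.17,-1,0,0,0,0,0,0.17,-1,0,0,0,0,0,0.17,-1,0,0,0,0,0,0.17,-1])

```text
clock: 35.25
position: [0.4227, 0.2436, 0.217]
ee_rot: [-0.002, -0.038, 0.999, -0.001]
contact_force: [0.2, 0.2, -2.6]
width: 0.0181
gripper_force: 59.4
```

move_arm(steps=[0,0,0,0.015,-0.03,0,-1,0,0,0,0.033,-0.07,0,-1,0,0,0,0.052,-0.11,0,-1,0,0,0,0.071,-0.15,0,-1,0,0,0,0.09,-0.19,0,-1,0,0,0,0.109,-0.23,0,-1,0,0,0,0.128,-0.27,0,-1,0,0,0,0.147,-0.31,0,-1,0,0,0,0.163,-0.341,0,-1,0,0,0,0.163,-0.341,0,-1])

```text
clock: 36.25
position: [0.5888, -0.1015, 0.2165]
ee_rot: [-0.001, -0.036, 0.999, -0.001]
contact_force: [0.7, 0.8, -2.5]
width: 0.0176
gripper_force: 59.5
```

move_arm(steps=[0,0,0,0,0,0,-1,0,0,0,0,0,0,-1,0,0,0,0,0,-0.02,-1,0,0,0,0,0,-0.035,-1,0,0,0,0,0,-0.042,-1,0,0,0,0,0,-0.042,-1,0,0,0,0,0,-0.042,-1,0,0,0,0,0,-0.042,-1,0,0,0,0,0,-0.042,-1,0,0,0,0,0,-0.042,-1])

```text
clock: 37.25
position: [0.5873, -0.0969, 0.1776]
ee_rot: [0.0, -0.038, 0.999, -0.0]
contact_force: [-0.0, 0.3, -2.0]
width: 0.0176
gripper_force: 59.5
```

```bash
python3 - <<'E'
from h import *
st=manip.get_state();p=st["position"]; print(p,np.array([.587,-.0968,0])-p,st["width"])
s=grab("side")
print("wt base top",fit(s,p[:2],p[2]-.051+.025,.018,.005), "spout rim",fit(s,(.587,-.097),.109,.016,.004))
cv2.imwrite("pics/p11.png",cv2.resize(s["pixels"][105:205,280:380],(600,600),interpolation=cv2.INTER_CUBIC))
E
```

```text
[ 0.5873188  -0.09692436  0.17757702] [-3.18801263e-04  1.24364646e-04 -1.77577024e-01] 0.017611695953898752
wt base top (array([ 0.5884, -0.0961]), 56, np.float64(0.0008)) spout rim (array([ 0.5859, -0.0919]), 27, np.float64(0.0008))
```

View pics/p11.png

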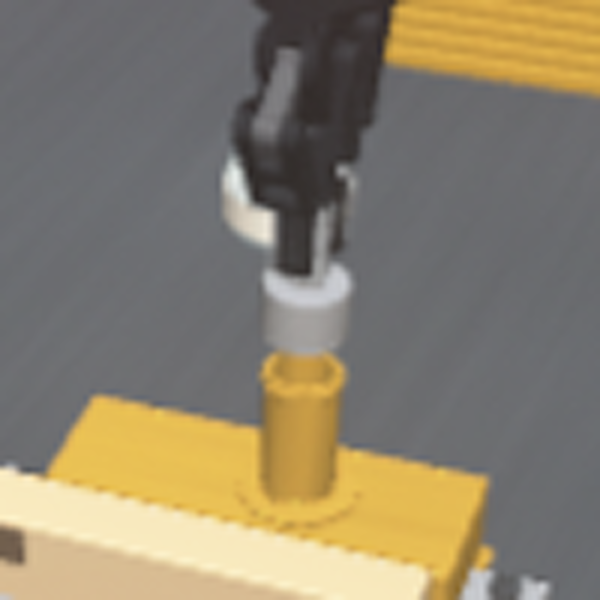

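move_arm(steps=[0,0,0,0,0,-0.006,-1,0,0,0,0,0,-0.011,-1,0,0,0,0,0,-0.015,-1,0,0,0,0,0,-0.017,-1,0,0,0,0,0,-0.0185,-1,0,0,0,0,0,-0.019,-1,0,0,0,0,0,-0.019,-1,0,0,0,0,0,-0.019,-1,0,0,0,0,0,-0.019,-1,0,0,0,0,0,-0.019,-1])

```text
clock: 38.3
position: [0.5874, -0.0969, 0.1596]
ee_rot: [0.001, -0.038, 0.999, -0.0]
contact_force: [-2.6, 0.2, 5.9]
width: 0.0175
gripper_force: 60.4
```

Contact made. Next: release, rise and retreat toward the robot.

move_arm(steps=[0,0,0,0,0,0,0,0,0,0,0,0,0,0,0,0,0,0,0,0,0,0,0,0,0,0,0,0,0,0,0,0,0,0.03,0,0,0,0,0,0,0.06,0,0,0,0,0,0,0.1,0,0,0,0,0,0,0.12,0,0,0,0,0,0,0.12,0,0,0,0,0,0,0.12,0])

```text
clock: 39.3
position: [0.5869, -0.0968, 0.2776]
ee_rot: [-0.0, -0.038, 0.999, 0.0]
contact_force: [-0.3, -0.2, 0.6]
width: 0.0431
gripper_force: 0.0
```

move_arm(steps=[0,0,0,-0.15,-0.25,0,0,0,0,0,-0.15,-0.25,0,0,0,0,0,-0.15,-0.25,0,0,0,0,0,-0.15,-0.25,0,0,0,0,0,-0.15,-0.25,0,0,0,0,0,-0.15,-0.25,0,0,0,0,0,-0.15,-0.25,0,0,0,0,0,-0.15,-0.25,0,0,0,0,0,-0.15,-0.25,0,0,0,0,0,-0.15,-0.25,0,0])

```text
clock: 40.3
position: [0.4376, -0.3455, 0.2774]
ee_rot: [-0.0, -0.039, 0.999, 0.001]
contact_force: [0.8, 0.8, -0.3]
width: 0.0428
gripper_force: 0.0
```

```bash
python3 - <<'E'
from h import *
s=grab("side");t=grab("top")
for n,d in(("side",s),("top",t)): print(n,fit(d,(.587,-.0968),.134,.018,.005),fit(d,(.6275,.1263),.128,.027,.005))
P=world(t,contour(t,masks(t)["cream"],*proj(t,[.6075,.015,.1])),.1)[:,:2]; print("brick",cv2.minAreaRect((P*1000).astype(np.float32)))
a=cv2.resize(s["pixels"][110:290,190:400],(467,400),interpolation=cv2.INTER_CUBIC); b=cv2.resize(t["pixels"][100:240,250:365],(329,400),interpolation=cv2.INTER_CUBIC)
cv2.imwrite("pics/p12.png",np.hstack([a,b]))
E
```

```text
side (array([ 0.588 , -0.0958]), 54, np.float64(0.0007)) (array([0.6273, 0.1269]), 34, np.float64(0.0007))
top (array([ 0.5881, -0.0976]), 15, np.float64(0.0003)) (array([0.6271, 0.1272]), 31, np.float64(0.0006))
brick ((604.630859375, 13.691183090209961), (222.4132843017578, 32.555091857910156), 4.76652193069458)
```

View pics/p12.png

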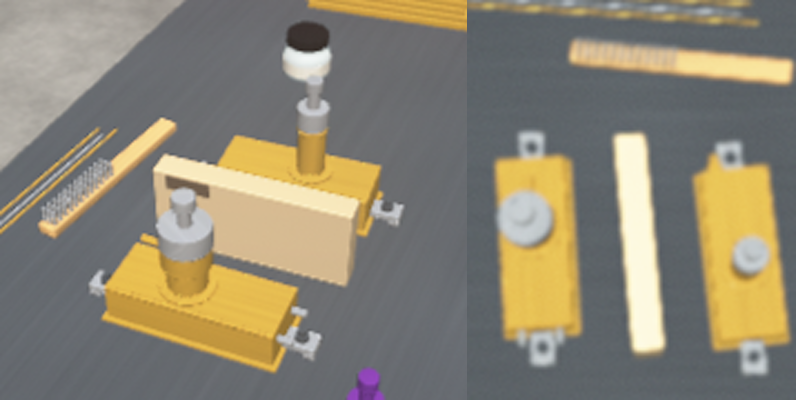

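Both fittings and both weights are upright and centred. The brick stands midway, yawed 4.8°, between the tanks' 3.0° and 5.8°. The flux pot and brush have not moved.

```bash
python3 -c "
from rig import manip
print(manip.sign_off())"
```

```text
the job is handed in; nothing more can be done
None
```

The job is done and handed in at about 40 s of the 134 s: neck and spout sit flat over their openings, each with its weight upright and centred to about 1–2 mm by the camera checks, the brick stands midway between the tanks touching neither, and the flux pot and brush were left alone.

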